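# Switch the hall air purifier on at speed three

## Task

The air purifier on the hall table is off: switch it on at speed three, so that the pointer line of its large round selector rests clicked in at the three-dot mark and the knob stands fully out again. The selector has a child lock, so push it in to turn it away from Off. Leave the small timer knob beside it as it is set, and do not disturb the dish, the candle glass or the photo frame.

Things in the scene. Friction and masses are not known exactly. Their poses are not given: they have to be found in the camera images.
- purifier: The air purifier: white rounded case 250 mm wide, 180 mm deep, 142 mm high in front, 208 mm at the back, fixed on the table. Origin at the centre of its underside; x from its front to its back, z up. Its flat top, the control deck, slopes 20 degrees down to the front and carries the round selector and, 117 mm to the left of it, the small timer knob; nothing else stands up on it.
- dial (a point): Where the selector's axis leaves the deck (point on the deck surface, fixed to the purifier; 69 mm from the deck's right edge, 64 mm up the slope from its front edge). Axes: z out of the deck along the knob's axis, x straight up the slope, towards the two-dot mark, y to the left along the deck.
- mark_off (a point): The Off mark on the deck, a white open circle 36 mm from the selector's axis, 100 degrees to the left (+y) of dial's x. Clockwise from it, seen from outside, follow groups of one, two, three and four white dots, 50 degrees apart. Axes as dial.
- mark_three (a point): The middle of the three-dot mark on the deck, 36 mm from the selector's axis and 50 degrees to the right (-y) of dial's x: the pointer must end up here. Axes as dial.
- selector_grip (a point): The selector: a fluted black round knob 44 mm in diameter, its side wall 7 to 33 mm above the deck while it stands out, with a free gap below. The point lies on the axis half-way up the wall (20 mm above the deck, knob out). Axes: z along the axis out of the deck, x along the white pointer line on its top, turning with the knob.
- selector (a joint): Angle of the selector, rad, clockwise seen from outside: 0 Off (its start), then a click stop every 50 degrees: 0.873 one dot, 1.745 two dots, 2.618 three dots, 3.491 four dots and end stop. About 0.13 N m turns it over a click; let go between stops it snaps to the nearest.
- selector_press (a joint): How far the selector is pushed in along its axis, m: 0 out, 0.005 fully in (hard stop). Its spring resists with 5 N at first, 9 N fully in, and pushes it out when let go. Child lock: from Off it is blocked after about 2 degrees of turn unless pushed in more than 3 mm; keep it in for the first 20 degrees. Beyond that it turns without pushing, but not back to Off.
- timer_tip (a point): Pointer end of the timer knob, a black bar grip 33 x 9 mm on a round foot of 35 mm diameter, 19 mm high above the deck. It turns smoothly with light friction and starts at any setting; leave it alone. The point is 16.5 mm from its axis, 12 mm above the deck.
- dish: Bystander: white round dish 124 mm in diameter, 32 mm high, with sunglasses in it (40 mm high in all); origin at the centre of its underside, z up. Stands to one side of the purifier.
- candle: Bystander: white candle in a glass on an iron foot, 84 mm in diameter at the foot, 111 mm high; origin at the centre of its underside, z up. Stands to the other side of the purifier.
- photo: Bystander: photo frame 150 mm wide, 120 mm high, standing behind the purifier; origin at the foot of its frame, z up.

How it is judged:
By the outcome, as a careful person would: the job done as asked, in the order asked, and still so for the second after the job is handed in, with the robot touching nothing.
It also fails if it takes over 48 s, if anything falls off the work surface, if the arm or the gripper's body presses on something with over 40 N, if the wrist force passes 120 N, or if a joint passes its speed limit or range.

## Robot

A 7-joint arm with a two-finger parallel gripper is mounted at the origin on the work surface. World frame = base frame: x ahead of the robot, y to its left, z up, the work surface at z = 0. Lengths are in m, angles in rad, forces in N, time in s.
With the tool pointing down it reaches from about 0.425 to 0.825 m from the base axis. Payload 3.6 kg.
Tool frame: the origin (TCP) lies midway between the tips of the shut fingers; the grasp point (between the pads) lies 19 mm behind it; z points along the fingers, y is the line along which they close (so a half turn about z gives the same grasp; the last joint's range is limited). The gripper opens to 85 mm and grips with 20 to 120 N. Pads are 22 mm wide; open, the fingers measure 114 mm over their backs; the gripper's body (76 mm by 85 mm) begins 54 mm behind the grasp point. The pads swing forward as they close: fully open they stand 13 mm farther back than shut.
Start: joints at [1.077, 0.615, -0.013, 1.423, 0.008, 1.103, -0.04], TCP at [0.293, -0.58, 0.194] pointing down, gripper open.
Joint ranges: [-3.12, 3.12], [-0.3, 2.06], [-1.34, 1.32], [0.26, 2.42], [-1.36, 4.5], [0.01, 1.98], [-2.84, 2.84]. Speed limits (rad/s): [2.79, 2.79, 3.14, 3.14, 3.14, 3.14, 3.14].

## Interface

Orientations are given as a unit quaternion [x, y, z, w].
In Python, from rig import bot, eyes, finish_job, outline_of gives the robot as it stands.
- The arm moves only by the tool play_rows, never from a script. Its arguments are lists of equal length, an entry for each row: "translation": the shift along the tool's x, y, z normalised to -1 to 1, where 1 is 0.25 m, a list of three; "spin": the turn about the tool's z normalised to -1 to 1, where 1 is 2 pi rad. In form: {"translation": [[tx, ty, tz], ...], "spin": [spin, ...]}. A call has 1 to 5 rows; each row is the pose to reach, as a shift and turn from the pose commanded when the call began, along the tool's axes at that moment, turning the shorter way round; what a row does not reach only later rows make up. A row lasts 1/8 s, in which the tool goes at most 62.5 mm and 10.7 degrees, less where a joint would pass 70% of its speed; a pose out of reach is approached as far as the arm can. A call with a number of a shift or a turn outside -1 to 1 is refused whole. A call with a gripper value outside its range is refused whole. "fingers" is the gripper command: -1 is fully open, 1 is shut, values between are in proportion, set as the call begins (left out, the last holds). The fingers move at their own pace and stop on an object; "newtons" is the grip in N (left out, the last holds). Time passes only in rows, so rows that repeat a pose let the fingers close. It gives the time, the measured TCP pose, the force, the opening and the grip force at its end, in the units of the state.
- bot.state(): the state, without advancing time (a new reading comes with each control period).
- eyes.camera(name): name is "scene" or "top" or "wrist"; returns the picture (384x512x3 uint8, red, green, blue); there is no depth.
- eyes.camera_model(name): a dict with "fx", "fy", "cx", "cy" (pixels), "D" ([k1, k2, p1, p2, k3] as OpenCV has them; the pictures are not rectified), "cam_to_world" (4x4, takes a point from camera to world coordinates). Camera axes: x right, y up, looking along -z (the intrinsics and any distortion apply to the point x, -y, -z); pixel columns grow to the right and rows downward; lengths in m; the calibration is good to about 2 mm. A picture is of the moment at which its call begins: read the wrist's pose just before it. camera_model takes no time and is no camera call; for the wrist camera it gives the pose at the moment of the call.
- finish_job(): hands the job in; it is judged then, once.
Trained networks look in the newest picture that a camera, given by its name, has taken for a name from the list of things; names that differ only in an ending like _2 or _b are one class to them, and where a whole thing is asked for, a point or a joint stands for the part that bears it (a point fixed in the world has none). Each returns a list of dicts, best first, with "score" (0 to 1); they miss things now and then, are a little off and sometimes report something else, mostly with a low value. They report only what shows in the picture. A call takes as long as a camera call.
- outline_of(label, camera): "region" (384x512 bool, what is visible of it) and "at" ([column, row] in pixels, amid what is visible of it).
The state is a dict: "clock": time; "joints": joint angles; "dq": joint speeds; "effort": joint torques, N m; "tcp_pos": TCP position; "ee_rot": TCP orientation; "wrist_force": force on the tool from outside, world axes, zero at the start; "ft_torque": the same for the moment, N m; "finger_gap": finger opening in m; "gripper_force": force on a finger pad.
Only numpy, scipy, OpenCV 4.12 (cv2) and the standard library are available. Lean on these libraries where they do the work, as an engineer would, in place of code of your own. Each camera call takes 0.05 s, during which the arm holds its last target. There are 200 camera calls.

## Working session

There is one attempt and no reset: what is moved stays moved. The work goes in short steps, Python scripts to look and compute and a tool call to move; the robot and the scene stay as the last step left them, time stands still between calls to the robot, and variables do not carry over. Pictures are saved under pics/ and viewed, at most 10 in all, crops included, and the job is handed in when it is done.

Besides the shell and the picture viewer there is one more tool, called in YAML: its name, and indented under it one key for each argument. play_rows: Moves the arm, as the interface text tells. Its arguments: {"type":"object","properties":{"translation":{"type":"array"},"spin":{"type":"array"},"fingers":{"type":"number"},"newtons":{"type":"number"}},"required":["translation","spin"]}

```bash
ls; mkdir -p pics
cat > h.py <<'E'
import numpy as np, cv2
from rig import bot, eyes, finish_job, outline_of
def ray(cam,px,m=None):
    m=m or eyes.camera_model(cam)
    K=np.array([[m['fx'],0,m['cx']],[0,m['fy'],m['cy']],[0,0,1]])
    u=cv2.undistortPoints(np.array([[px]],float),K,np.array(m['D'],float))[0,0]
    T=np.array(m['cam_to_world']); d=T[:3,:3]@np.array([u[0],-u[1],-1])
    return T[:3,3],d/np.linalg.norm(d)
def proj(cam,P,m=None):
    m=m or eyes.camera_model(cam)
    K=np.array([[m['fx'],0,m['cx']],[0,m['fy'],m['cy']],[0,0,1]])
    T=np.array(m['cam_to_world']); p=(np.atleast_2d(P)-T[:3,3])@T[:3,:3]
    p=p*[1,-1,-1]
    return cv2.projectPoints(p,np.zeros(3),np.zeros(3),K,np.array(m['D'],float))[0][:,0]
E
python3 - <<'E'
from h import *
s=bot.state(); print(s['tcp_pos'],s['ee_rot'],s['clock'])
ims=[]
for c in ['scene','top']:
    im=eyes.camera(c); ims.append(im[...,::-1]); cv2.imwrite(f'pics/{c}0.png',im[...,::-1])
    m=eyes.camera_model(c); print(c,np.round(np.array(m['cam_to_world']),3).tolist(),m['fx'])
    for l in ['purifier','selector','selector_grip','timer_tip','dish','candle','photo','dial','mark_off','mark_three']:
        r=outline_of(l,c)
        for o in r[:2]:
            ys,xs=np.nonzero(o['region']); print(l,round(o['score'],2),np.round(o['at'],1),len(xs),(xs.min(),xs.max(),ys.min(),ys.max()) if len(xs) else '')
a=np.hstack(ims); cv2.imwrite('pics/both.png',cv2.resize(a,(800,300)))
E
```

```text
pics
[ 0.2927326  -0.57936357  0.19319934] [ 9.72754137e-01  2.31835391e-01 -3.18945765e-04 -1.28015575e-03] 0.0
scene [[-0.609, -0.518, 0.601, 1.322], [0.793, -0.381, 0.475, 0.601], [-0.017, 0.765, 0.643, 0.873], [0.0, 0.0, 0.0, 1.0]] 379.3966631236694
purifier 0.64 [290.7 208.4] 6118 (np.int64(243), np.int64(337), np.int64(164), np.int64(253))
purifier 0.63 [292.4 180.5] 1323 (np.int64(251), np.int64(334), np.int64(164), np.int64(200))
selector 0.75 [278.9 169.2] 172 (np.int64(272), np.int64(287), np.int64(164), np.int64(176))
selector_grip 0.56 [275.1 172.6] 133 (np.int64(273), np.int64(286), np.int64(165), np.int64(175))
selector_grip 0.31 [290.3 206.8] 6028 (np.int64(243), np.int64(337), np.int64(165), np.int64(252))
timer_tip 0.4 [312.9 182.3] 50 (np.int64(310), np.int64(318), np.int64(182), np.int64(188))
dish 0.71 [355.7 250.9] 1262 (np.int64(334), np.int64(376), np.int64(235), np.int64(271))
candle 0.94 [230.3 190. ] 707 (np.int64(221), np.int64(243), np.int64(173), np.int64(208))
photo 0.74 [274.3 262.8] 1604 (np.int64(254), np.int64(304), np.int64(238), np.int64(292))
dial
[... 820 characters left out ...]
int64(93), np.int64(141), np.int64(211), np.int64(259))
candle 0.89 [292.2 226.5] 925 (np.int64(276), np.int64(310), np.int64(211), np.int64(245))
photo 0.86 [170.1 154.9] 1355 (np.int64(137), np.int64(201), np.int64(141), np.int64(172))
dial 0.63 [200.2 240.8] 4636 (np.int64(149), np.int64(252), np.int64(193), np.int64(271))
dial 0.47 [226.2 243.6] 364 (np.int64(215), np.int64(235), np.int64(230), np.int64(251))
mark_off 0.85 [198.9 237.8] 4869 (np.int64(149), np.int64(252), np.int64(190), np.int64(272))
mark_off 0.57 [198.2 228.6] 8977 (np.int64(138), np.int64(257), np.int64(181), np.int64(275))
mark_three 0.82 [197.1 239.4] 4964 (np.int64(148), np.int64(252), np.int64(196), np.int64(272))
```

```bash
cat > fit.py <<'E'
from h import *
from scipy.optimize import least_squares
c20,s20=np.cos(np.radians(20)),np.sin(np.radians(20))
# dial frame in purifier frame: y: right edge is y=-0.125
D=np.array([-0.09+0.064*c20,-0.125+0.069,0.142+0.064*s20])
R=np.array([[c20,0,-s20],[0,1,0],[s20,0,c20]])
def dial2w(p,P):
    q=np.atleast_2d(P)@R.T+D; a=p[2]; c,s=np.cos(a),np.sin(a)
    return q@np.array([[c,-s,0],[s,c,0],[0,0,1]]).T+[p[0],p[1],0]
E
python3 - <<'E'
from fit import *
m={c:eyes.camera_model(c) for c in ['scene','top']}
def sil(p,c,y0,r,z0,z1):
    t=np.linspace(0,2*np.pi,60); P=np.vstack([np.c_[r*np.cos(t),y0+r*np.sin(t),0*t+z] for z in (z0,z1)])
    q=proj(c,dial2w(p,P),m[c]); return (q.min(0)+q.max(0))/2
obs=[('top',0,.022,.007,.033,(225.5,241)),('scene',0,.022,.007,.033,(280,170.5)),('top',.117,.0175,0,.01,(174,248)),('scene',.117,.0175,0,.012,(314.5,185))]
w=[1,1,.7,.4]
f=lambda p:np.concatenate([k*(sil(p,*o[:5])-o[5]) for o,k in zip(obs,w)])
r=least_squares(f,[.55,.12,0]); p=r.x; print(p,np.degrees(p[2]),np.round(r.fun,1))
np.save('p.npy',p)
print('dial',dial2w(p,[0,0,0]),'grip',dial2w(p,[0,0,.02]))
im=cv2.imread('pics/top0.png')[140:300,80:330]; k=3
im=cv2.resize(im,None,fx=k,fy=k,interpolation=cv2.INTER_CUBIC)
L=.1916
for P in ([0,0,0],[0,.117,0],[-.064,-.069,0],[-.064,.181,0],[L-.064,-.069,0],[L-.064,.181,0],[0,0,.033]):
    q=(proj('top',dial2w(p,P))[0]-[80,140]+.5)*k; cv2.circle(im,tuple(int(v) for v in q),3,(0,0,255),-1)
cv2.imwrite('pics/c1.png',im)
E
```

```text
[0.56739522 0.15101079 0.17787624] 10.191558031395891 [-0.3  0.2 -0.8 -0.2 -0.3  0.1  0.1  0. ]
dial [[0.54791531 0.09061101 0.16388929]] grip [[0.54118283 0.08940067 0.18268314]]
```

View pics/c1.png

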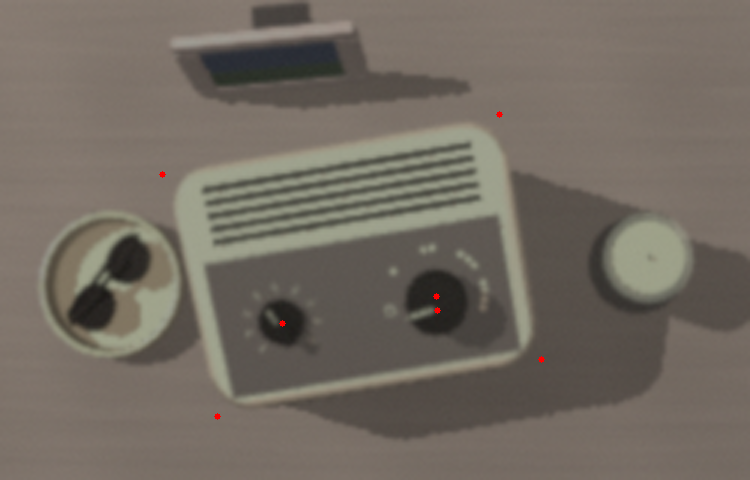

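View pics/both.png

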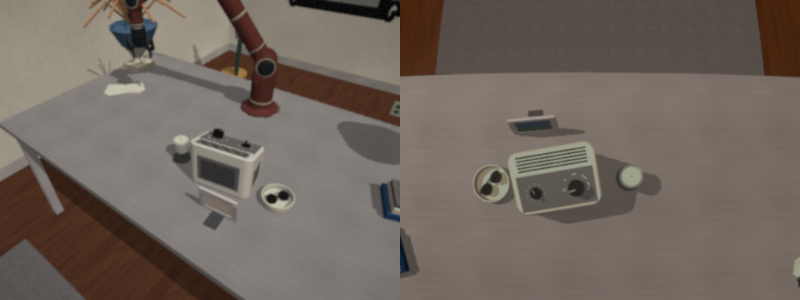

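play_rows:
  translation:
    - [0.697, -0.646, -0.42]
    - [0.697, -0.646, -0.42]
    - [0.697, -0.646, -0.42]
    - [0.697, -0.646, -0.42]
    - [0.697, -0.646, -0.42]
  spin: [0, 0, 0, 0, 0]
  fingers: -1

```text
clock: 1.72
tcp_pos: [0.3794, -0.3533, 0.302]
ee_rot: [0.972, 0.236, 0.002, 0.001]
wrist_force: [-0.2, -0.3, 0.4]
finger_gap: 0.0853
gripper_force: 0.0
```

play_rows:
  translation:
    - [0.697, -0.646, 0]
    - [0.697, -0.646, 0]
    - [0.697, -0.646, 0]
    - [0.697, -0.646, 0]
    - [0.697, -0.646, 0]
  spin: [0, 0, 0, 0, 0]

```text
clock: 2.35
tcp_pos: [0.4598, -0.1306, 0.2992]
ee_rot: [0.972, 0.236, 0.0, -0.001]
wrist_force: [-1.3, -0.2, 0.1]
finger_gap: 0.0856
gripper_force: 0.0
```

play_rows:
  translation:
    - [0.697, -0.646, 0]
    - [0.697, -0.646, 0]
    - [0.697, -0.646, 0]
    - [0.697, -0.646, 0]
    - [0.697, -0.646, 0]
  spin: [-0.023, -0.023, -0.023, -0.023, -0.023]

```text
clock: 2.98
tcp_pos: [0.5418, 0.0913, 0.2985]
ee_rot: [0.953, 0.304, -0.0, -0.001]
wrist_force: [-0.6, -0.5, 0.0]
finger_gap: 0.0852
gripper_force: 0.0
```

Run:
```python
from fit import *
p=np.load('p.npy')
s=bot.state(); print({k:np.round(s[k],3).tolist() for k in ['clock','tcp_pos','ee_rot','joints','wrist_force','finger_gap']})
m=eyes.camera_model('wrist'); im=eyes.camera('wrist')[...,::-1].copy()
print(np.round(m['cam_to_world'],3).tolist(),m['fx'])
cv2.imwrite('pics/w0.png',im)
for l in ['selector','selector_grip','timer_tip']:
    for o in outline_of(l,'wrist')[:1]:
        ys,xs=np.nonzero(o['region']); print(l,round(o['score'],2),o['at'],xs.min(),xs.max(),ys.min(),ys.max())
t=np.linspace(0,2*np.pi,40)
for z in (.007,.033):
    for q in proj('wrist',dial2w(p,np.c_[.022*np.cos(t),.022*np.sin(t),0*t+z]),m): cv2.circle(im,tuple(int(v) for v in q),1,(0,0,255),-1)
for a,i in ((100,0),(-50,1)):
    a=np.radians(a)
    q=proj('wrist',dial2w(p,[.036*np.cos(a),.036*np.sin(a),0]),m)[0]; cv2.circle(im,tuple(int(v) for v in q),2,(255,0,255),-1)
q=proj('wrist',dial2w(p,[0,.117,.0]),m)[0]; cv2.circle(im,tuple(int(v) for v in q),2,(255,0,255),-1)
cv2.imwrite('pics/w0o.png',im)
```

```text
{'clock': 2.975, 'tcp_pos': [0.542, 0.091, 0.299], 'ee_rot': [0.953, 0.304, -0.0, -0.001], 'joints': [-0.012, 0.383, -0.288, 1.542, 0.11, 1.233, -1.269], 'wrist_force': [-0.582, -0.536, 0.001], 'finger_gap': 0.085}
[[0.58, 0.771, 0.263, 0.609], [-0.815, 0.55, 0.185, 0.139], [-0.002, -0.321, 0.947, 0.478], [0.0, 0.0, 0.0, 1.0]] 335.53442380749533
selector 0.82 [250.9, 175.6] 226 277 147 201
selector_grip 0.67 [254.6, 176.2] 227 278 147 201
timer_tip 0.83 [137.5, 108.4] 120 157 91 133
```

View pics/w0o.png

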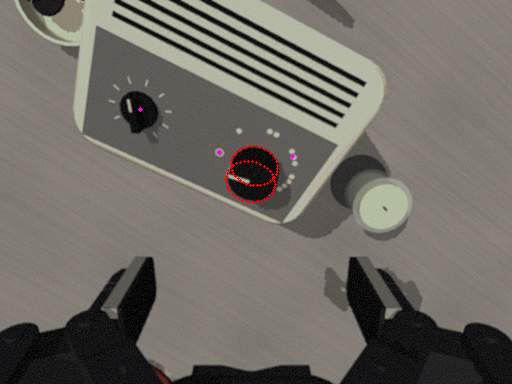

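```bash
cat > go.py <<'E'
from fit import *
from scipy.spatial.transform import Rotation as Ro
def to(h,z=None,off=(0,0,0)):
    """tool-axis shift (normalised) to put TCP at target"""
    s=bot.state(); M=Ro.from_quat(s['ee_rot']).as_matrix()
    t=np.array(h); d=(t-s['tcp_pos'])
    print('clock',round(s['clock'],2),'tcp',np.round(s['tcp_pos'],4),'yline',round(np.degrees(np.arctan2(M[1,1],M[0,1]))%180,1),'tilt',np.round(M[:,2],4),'d tool mm',np.round(M.T@d*1e3,1),'norm',np.round(M.T@d/.25,4),'F',np.round(s['wrist_force'],1),'T',np.round(s['ft_torque'],2),'gap',round(float(s['finger_gap']),4),'gf',s['gripper_force'],'q',np.round(s['joints'],2))
E
python3 -c "
from go import *
to([.5395,.0891,.1747])"
```

```text
clock 3.17 tcp [0.5414 0.0848 0.2992] yline 124.8 tilt [-5.e-04 -2.e-03 -1.e+00] d tool mm [  1.1  -4.7 124.5] norm [ 0.0045 -0.019   0.4978] F [-0.5  0.8 -0.2] T [-0.03 -0.01  0.03] gap 0.0858 gf 0.0 q [-0.01  0.38 -0.28  1.54  0.11  1.23 -1.27]
```

play_rows:
  translation:
    - [0, 0, 0.22]
    - [0, 0, 0.22]
    - [0, 0, 0.22]
  spin: [0, 0, 0]
  newtons: 60

```text
clock: 3.55
tcp_pos: [0.5424, 0.0871, 0.2461]
ee_rot: [0.954, 0.3, 0.001, 0.0]
wrist_force: [-0.5, -0.5, 0.9]
finger_gap: 0.0855
gripper_force: 0.0
```

```bash
python3 -c "
from go import *
p=np.load('p.npy')
for i in range(3):
    to([.5395,.0891,.1747]); im=eyes.camera('wrist'); m=eyes.camera_model('wrist')
    o=outline_of('selector','wrist')[0]; ys,xs=np.nonzero(o['region'])
    print((xs.min()+xs.max())/2,(ys.min()+ys.max())/2, np.round(np.array(m['cam_to_world'])[:3,3],4))
    t=np.linspace(0,2*np.pi,40); P=np.vstack([np.c_[.022*np.cos(t),.022*np.sin(t),0*t+z] for z in (.007,.033)])
    q=proj('wrist',dial2w(p,P),m); print((q.min(0)+q.max(0))/2)
"
```

```text
clock 3.55 tcp [0.5424 0.0871 0.2461] yline 125.0 tilt [ 2.7e-03  2.0e-04 -1.0e+00] d tool mm [-1.4 -3.4 71.4] norm [-0.0054 -0.0136  0.2857] F [-0.5 -0.5  0.9] T [-0.  0.  0.] gap 0.0855 gf 0.0 q [-0.01  0.42 -0.28  1.64  0.13  1.1  -1.29]
247.0 190.0 [0.6099 0.1351 0.4269]
[246.59498291 191.48711369]
clock 3.65 tcp [0.5429 0.0879 0.2468] yline 125.0 tilt [ 4.6e-03  9.0e-04 -1.0e+00] d tool mm [-2.4 -3.  72.1] norm [-0.0095 -0.0122  0.2884] F [0.  0.6 0.1] T [-0.03 -0.04  0.01] gap 0.0852 gf 0.0 q [-0.01  0.42 -0.28  1.64  0.13  1.1  -1.29]
247.5 191.0 [0.6097 0.1356 0.4269]
[247.22879901 191.73351297]
clock 3.75 tcp [0.5424 0.0881 0.2463] yline 125.1 tilt [ 3.7e-03  7.0e-04 -1.0e+00] d tool mm [-2.1 -2.6 71.6] norm [-0.0083 -0.0103  0.2865] F [-1.7 -1.1  0.4] T [-0.   -0.03 -0.01] gap 0.0854 gf 0.0 q [-0.01  0.42 -0.28  1.64  0.13  1.1  -1.29]
248.0 191.0 [0.6093 0.1358 0.4261]
[247.80981997 191.4290235 ]
```

play_rows:
  translation:
    - [-0.008, -0.012, 0.15]
    - [-0.008, -0.012, 0.286]
    - [-0.008, -0.012, 0.286]
  spin: [0, 0, 0]

```text
clock: 4.22
tcp_pos: [0.5361, 0.0889, 0.1712]
ee_rot: [0.953, 0.302, -0.003, -0.0]
wrist_force: [0.5, 0.5, 0.9]
finger_gap: 0.0854
gripper_force: 0.0
```

play_rows:
  translation:
    - [0, 0, 0]
    - [0, 0, 0]
    - [0, 0, 0]
    - [0, 0, 0]
    - [0, 0, 0]
  spin: [0, 0, 0, 0, 0]
  fingers: 1
  newtons: 50

```text
clock: 4.85
tcp_pos: [0.5379, 0.0894, 0.1731]
ee_rot: [0.953, 0.301, 0.0, 0.0]
wrist_force: [0.1, -0.2, -0.0]
finger_gap: -0.0002
gripper_force: 0.0
```

```bash
python3 -c "
from go import *
to([.5419,.0895,.1681])
cv2.imwrite('pics/w1.png',eyes.camera('wrist')[...,::-1])
"
```

```text
clock 4.85 tcp [0.5379 0.0894 0.1731] yline 125.1 tilt [ 2.e-04  0.e+00 -1.e+00] d tool mm [3.4 2.2 5. ] norm [0.0135 0.0088 0.02  ] F [ 0.1 -0.2 -0. ] T [ 0.02 -0.02 -0.03] gap -0.0002 gf 0.0 q [-0.03  0.49 -0.27  1.75  0.16  0.92 -1.32]
```

View pics/w1.png

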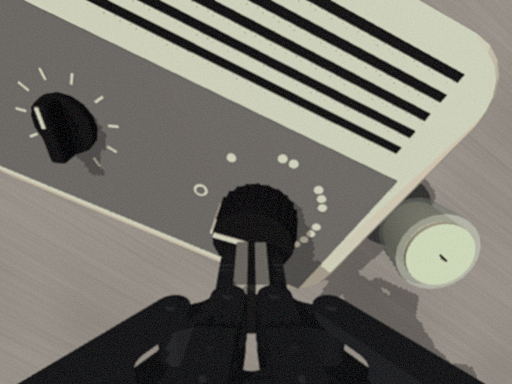

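```bash
python3 -c "
from go import *
p=np.load('p.npy'); s=bot.state(); M=Ro.from_quat(s['ee_rot']).as_matrix()
m=eyes.camera_model('wrist'); m['x']=0
print('tcp px',proj('wrist',s['tcp_pos'],m), 'grasp pt',proj('wrist',s['tcp_pos']-.019*M[:,2],m),'knob top',proj('wrist',dial2w(p,[0,0,.033]),m),'grip',proj('wrist',dial2w(p,[0,0,.02]),m), 'off',proj('wrist',dial2w(p,[.036*np.cos(np.radians(100)),.036*np.sin(np.radians(100)),0]),m))
print(np.round(m['cam_to_world'],3)); print('three',proj('wrist',dial2w(p,[.036*np.cos(np.radians(-50)),.036*np.sin(np.radians(-50)),0]),m))
T=np.array(m['cam_to_world']); print('TCP in cam',T[:3,:3].T@(s['tcp_pos']-T[:3,3]))
im=eyes.camera('scene')[100:260,200:360,::-1]; a=cv2.resize(im,(480,480),interpolation=cv2.INTER_CUBIC)
im=eyes.camera('top')[190:290,170:270,::-1]; b=cv2.resize(im,(320,320),interpolation=cv2.INTER_CUBIC)
b=np.vstack([b,np.zeros((160,320,3),np.uint8)]); cv2.imwrite('pics/c2.png',np.hstack([a,b]))
"
```

```text
tcp px [[250.88636662 226.20941545]] grasp pt [[250.89998233 241.18139904]] knob top [[250.89279701 245.85409421]] grip [[254.24522748 228.95375509]] off [[201.18518637 190.10253583]]
[[ 0.575  0.775  0.263  0.606]
 [-0.818  0.545  0.185  0.137]
 [ 0.001 -0.321  0.947  0.353]
 [ 0.     0.     0.     1.   ]]
three [[318.64227454 198.15069834]]
TCP in cam [-2.75639074e-05 -2.05980781e-02 -1.97019604e-01]
```

View pics/c2.png

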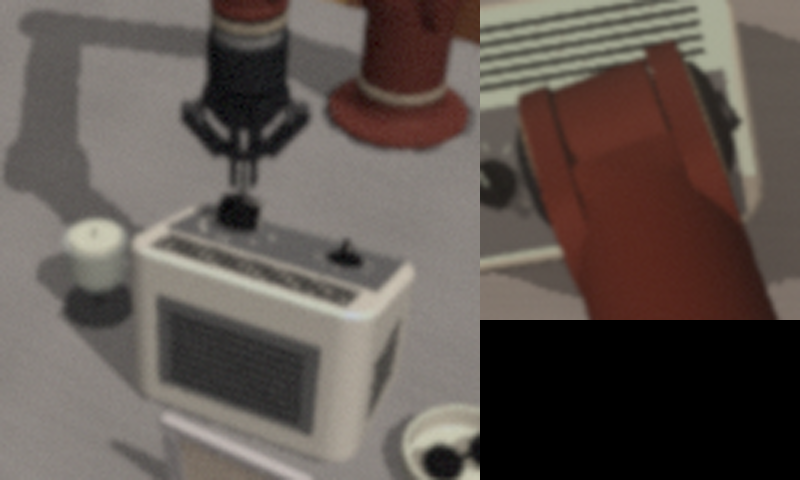

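```bash
python3 -c "
from go import *
p=np.load('p.npy'); s=bot.state(); M=Ro.from_quat(s['ee_rot']).as_matrix(); t=s['tcp_pos']; print(t)
for c in ['scene','wrist']:
    m=eyes.camera_model(c)
    for n,P in [('tcp',t),('+10',t+[0,0,.01]),('+20',t+[0,0,.02]),('+30',t+[0,0,.03]),('ktop',dial2w(p,[0,0,.033])),('kback',dial2w(p,[.022,0,.033])),('kfront',dial2w(p,[-.022,0,.033]))]: print(c,n,np.round(proj(c,P,m),1))
im=cv2.imread('pics/w1.png')[160:320,170:340]; a=cv2.resize(im,None,fx=3.5,fy=3.5,interpolation=cv2.INTER_CUBIC)
a=np.clip(a.astype(float)*2,0,255).astype(np.uint8)
cv2.imwrite('pics/c3.png',a)
"
```

```text
[0.53783152 0.08932986 0.17294236]
scene tcp [[279.7 172.2]]
scene +10 [[279.8 169.6]]
scene +20 [[279.9 166.9]]
scene +30 [[280.  164.2]]
scene ktop [[279.9 166.2]]
scene kback [[277.2 167.8]]
scene kfront [[282.6 164.6]]
wrist tcp [[250.9 226.2]]
wrist +10 [[250.9 233.7]]
wrist +20 [[250.9 242. ]]
wrist +30 [[250.9 251.3]]
wrist ktop [[250.9 245.9]]
wrist kback [[268.8 218.8]]
wrist kfront [[235.5 269.2]]
```

View pics/c3.png

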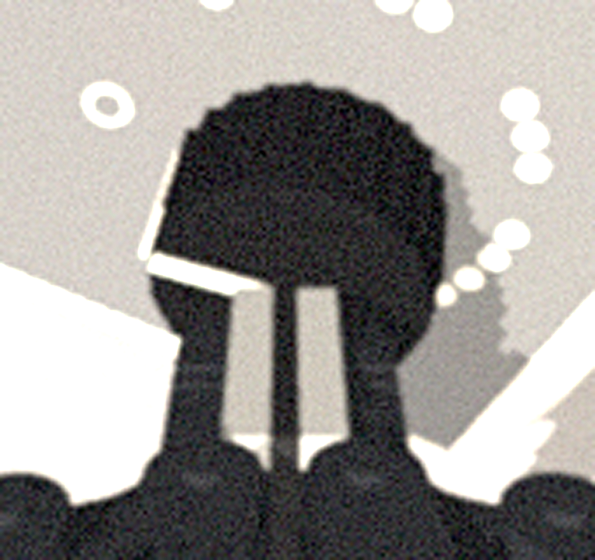

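```bash
python3 -c "
from go import *
s=bot.state(); M=Ro.from_quat(s['ee_rot']).as_matrix(); t=s['tcp_pos']
m=eyes.camera_model('wrist')
# same camera-hand geometry for both pictures
for px in [(155,258),(350,258)]:
    o,d=ray('wrist',px,m); o=M.T@(o-t); d=M.T@d
    y=np.sign(d[1])*.0425; k=(y-o[1])/d[1]; print(px,np.round((o+k*d)*1e3,1))
for px in [(235.7,242.9),(252,242),(268.6,241.4)]:
    o,d=ray('wrist',px,m); o=M.T@(o-t); d=M.T@d
    for x in (0,.011): k=(x-o[0])/d[0]; print(px,x,np.round((o+k*d)*1e3,1))
"
```

```text
(155, 258) [  7.  -42.5 -48.8]
(350, 258) [  9.4  42.5 -52.9]
(235.7, 242.9) 0 [  0.  -8. -21.]
(235.7, 242.9) 0.011 [ 11.   -7.  -42.1]
(252, 242) 0 [  0.    0.6 -20. ]
(252, 242) 0.011 [ 11.    0.5 -41.2]
(268.6, 241.4) 0 [  0.    9.4 -19.3]
(268.6, 241.4) 0.011 [ 11.    8.1 -40.6]
```

play_rows:
  translation:
    - [0, 0, 0]
    - [0, 0, 0]
    - [0, 0, 0]
    - [0, 0, 0]
    - [0, 0, 0]
  spin: [0, 0, 0, 0, 0]
  fingers: -1

```text
clock: 5.62
tcp_pos: [0.5378, 0.0893, 0.1729]
ee_rot: [0.954, 0.301, 0.0, -0.0]
wrist_force: [-0.3, 0.2, -0.9]
finger_gap: 0.0856
gripper_force: 0.0
```

play_rows:
  translation:
    - [0.004, 0.004, 0.05]
    - [0.004, 0.004, 0.1]
    - [0.004, 0.004, 0.145]
    - [0.004, 0.004, 0.145]
  spin: [0, 0, 0, 0]

```text
clock: 6.12
tcp_pos: [0.5382, 0.0889, 0.1352]
ee_rot: [0.953, 0.301, -0.002, -0.0]
wrist_force: [0.4, 0.1, 0.5]
finger_gap: 0.0854
gripper_force: 0.0
```

play_rows:
  translation:
    - [0, 0, 0]
    - [0, 0, 0]
    - [0, 0, 0]
    - [0, 0, 0]
    - [0, 0, 0]
  spin: [0, 0, 0, 0, 0]
  fingers: 1
  newtons: 40

```text
clock: 6.75
tcp_pos: [0.5404, 0.0884, 0.1375]
ee_rot: [0.954, 0.301, 0.001, 0.001]
wrist_force: [0.7, -2.8, 4.9]
finger_gap: 0.0439
gripper_force: 39.7
```

```bash
python3 -c "
from go import *
to([.5419,.0895,.131])
a=cv2.imwrite('pics/w2.png',eyes.camera('wrist')[...,::-1][100:330,130:400].repeat(2,0).repeat(2,1))
"
```

```text
clock 6.75 tcp [0.5404 0.0884 0.1375] yline 125.0 tilt [ 2.7e-03 -6.0e-04 -1.0e+00] d tool mm [ 1.9 -0.   6.5] norm [ 0.0076 -0.0002  0.0261] F [ 0.7 -2.8  4.9] T [-0.72 -0.4  -0.09] gap 0.0439 gf 39.70429837703705 q [-0.03  0.53 -0.26  1.79  0.18  0.84 -1.33]
```

View pics/w2.png

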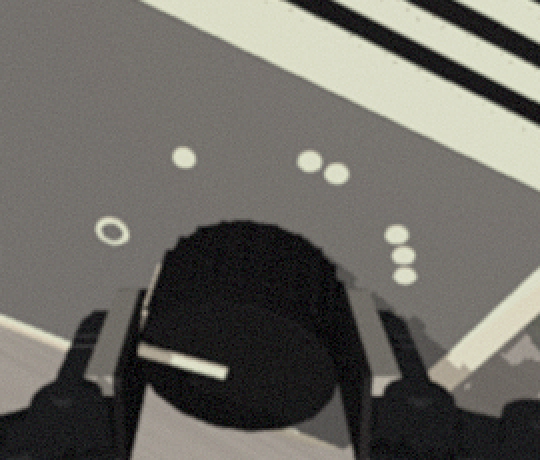

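play_rows:
  translation:
    - [0.005, 0.002, 0.014]
    - [0.0095, 0.004, 0.0275]
    - [0.0095, 0.004, 0.0275]
  spin: [0, 0, 0]
  newtons: 60

```text
clock: 7.18
tcp_pos: [0.542, 0.0886, 0.1331]
ee_rot: [0.954, 0.301, 0.0, 0.001]
wrist_force: [-5.8, -4.0, 21.3]
finger_gap: 0.0425
gripper_force: 61.4
```

```bash
python3 -c "
from go import *
to([.5419,.0895,.131])"
```

```text
clock 7.17 tcp [0.542  0.0886 0.1331] yline 125.0 tilt [ 0.0015 -0.0019 -1.    ] d tool mm [ 0.4 -0.8  2.1] norm [ 0.0017 -0.003   0.0085] F [-5.8 -4.  21.3] T [-1.14  0.97 -0.1 ] gap 0.0425 gf 61.42669916152954 q [-0.04  0.54 -0.26  1.79  0.18  0.83 -1.34]
```

play_rows:
  translation:
    - [0, 0, 0]
    - [0, 0, 0]
    - [0, 0, 0]
    - [0, 0, 0]
    - [0, 0, 0]
  spin: [0.028, 0.056, 0.084, 0.112, 0.139]

```text
clock: 7.8
tcp_pos: [0.5436, 0.0915, 0.1313]
ee_rot: [0.991, -0.132, 0.002, -0.002]
wrist_force: [-1.3, -3.7, 6.7]
finger_gap: 0.042
gripper_force: 76.2
```

```bash
python3 -c "
from go import *
to([.5419,.0895,.131])
a=cv2.imwrite('pics/w3.png',eyes.camera('wrist')[...,::-1][100:330,130:400].repeat(2,0).repeat(2,1))
"
```

```text
clock 7.8 tcp [0.5436 0.0915 0.1313] yline 74.8 tilt [ 0.0052  0.0039 -1.    ] d tool mm [-1.1  2.3  0.2] norm [-0.0044  0.0093  0.001 ] F [-1.3 -3.7  6.7] T [ 1.81 -0.49  0.85] gap 0.042 gf 76.18031859397888 q [-0.2   0.53 -0.01  1.8   0.    0.81 -2.04]
```

View pics/w3.png

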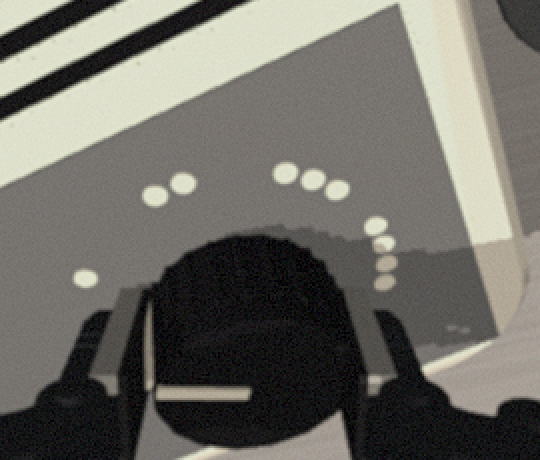

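play_rows:
  translation:
    - [0, 0, 0]
    - [0, 0, 0]
    - [0, 0, 0]
    - [0, 0, 0]
  spin: [0, 0, 0, 0]
  fingers: -1

```text
clock: 8.35
tcp_pos: [0.5415, 0.09, 0.1295]
ee_rot: [0.992, -0.13, -0.0, -0.0]
wrist_force: [-0.5, -0.3, -0.6]
finger_gap: 0.0857
gripper_force: 0.0
```

```bash
python3 -c "
from go import *
to([.5395,.0891,.1367])"
```

```text
clock 8.35 tcp [0.5415 0.09   0.1295] yline 75.1 tilt [-8.e-04  4.e-04 -1.e+00] d tool mm [-1.7  1.4 -7.2] norm [-0.0067  0.0054 -0.029 ] F [-0.5 -0.3 -0.6] T [-0.04  0.01  0.06] gap 0.0857 gf 0.0 q [-0.2   0.53 -0.01  1.8   0.    0.81 -2.04]
```

play_rows:
  translation:
    - [-0.007, 0.005, -0.027]
    - [-0.007, 0.005, -0.027]
    - [-0.007, 0.005, -0.027]
    - [-0.007, 0.005, -0.027]
    - [-0.007, 0.005, -0.027]
  spin: [-0.028, -0.056, -0.084, -0.112, -0.139]

```text
clock: 8.98
tcp_pos: [0.5396, 0.0889, 0.1364]
ee_rot: [0.953, 0.304, -0.0, -0.0]
wrist_force: [0.5, 0.2, -0.0]
finger_gap: 0.0852
gripper_force: 0.0
```

```bash
cat > pointer.py <<'E'
from go import *
def look(n):
    p=np.load('p.npy'); m=eyes.camera_model('wrist'); im=eyes.camera('wrist'); cv2.imwrite(f'pics/{n}.png',im[...,::-1])
    g=cv2.cvtColor(im,cv2.COLOR_RGB2GRAY)
    r=np.linspace(.008,.019,12); best=[]
    for a in range(-180,180,2):
        t=np.radians(a)
        q=proj('wrist',dial2w(p,np.c_[r*np.cos(t),r*np.sin(t),0*r+.033]),m)
        best.append((cv2.remap(g,q[None].astype(np.float32),None,cv2.INTER_LINEAR).mean(),a))
    best.sort(reverse=True); print('brightness, deck angle (left+; off=100,one=50,two=0,three=-50):',[(round(float(b),0),a) for b,a in best[:8]])
E
python3 -c "
from pointer import *
to([.5395,.0891,.1367]); look('w4')"
```

```text
clock 8.97 tcp [0.5396 0.0889 0.1364] yline 125.4 tilt [-3.e-04  2.e-04 -1.e+00] d tool mm [-0.  -0.2 -0.3] norm [-0.     -0.0008 -0.0011] F [ 0.5  0.2 -0. ] T [-0.02  0.03  0.04] gap 0.0852 gf 0.0 q [-0.03  0.53 -0.26  1.79  0.17  0.84 -1.33]
brightness, deck angle (left+; off=100,one=50,two=0,three=-50): [(215.0, 50), (215.0, 48), (214.0, 46), (209.0, 52), (198.0, 44), (175.0, 54), (157.0, 42), (118.0, 56)]
```

Pointer sits at one dot. Second stroke.

play_rows:
  translation:
    - [0, 0, 0]
    - [0, 0, 0]
    - [0, 0, 0]
    - [0, 0, 0]
    - [0, 0, 0]
  spin: [0, 0, 0, 0, 0]
  fingers: 1
  newtons: 50

```text
clock: 9.65
tcp_pos: [0.5403, 0.0883, 0.1371]
ee_rot: [0.954, 0.301, 0.001, 0.001]
wrist_force: [-1.4, -1.8, 4.3]
finger_gap: 0.0431
gripper_force: 49.6
```

play_rows:
  translation:
    - [0, 0, 0]
    - [0, 0, 0]
    - [0, 0, 0]
    - [0, 0, 0]
    - [0, 0, 0]
  spin: [0.028, 0.056, 0.084, 0.112, 0.139]

```text
clock: 10.28
tcp_pos: [0.5401, 0.0916, 0.1371]
ee_rot: [0.991, -0.131, 0.001, -0.002]
wrist_force: [-1.7, -5.4, 5.2]
finger_gap: 0.0425
gripper_force: 65.9
```

play_rows:
  translation:
    - [0, 0, 0]
    - [0, 0, 0]
    - [0, 0, 0]
    - [0, 0, 0]
  spin: [0, 0, 0, 0]
  fingers: -1

```text
clock: 10.78
tcp_pos: [0.5397, 0.0889, 0.1363]
ee_rot: [0.992, -0.13, -0.0, -0.0]
wrist_force: [0.2, 0.0, -0.6]
finger_gap: 0.0852
gripper_force: 0.0
```

play_rows:
  translation:
    - [0, 0, 0]
    - [0, 0, 0]
    - [0, 0, 0]
    - [0, 0, 0]
    - [0, 0, 0]
  spin: [-0.028, -0.056, -0.084, -0.112, -0.139]

```text
clock: 11.4
tcp_pos: [0.5397, 0.0888, 0.1365]
ee_rot: [0.953, 0.304, -0.0, -0.0]
wrist_force: [0.5, 0.1, -0.8]
finger_gap: 0.0854
gripper_force: 0.0
```

```bash
python3 -c "
from pointer import *
to([.5395,.0891,.1367]); look('w5')"
```

```text
clock 11.4 tcp [0.5397 0.0888 0.1365] yline 125.4 tilt [-1.e-04  1.e-04 -1.e+00] d tool mm [ 0.  -0.4 -0.2] norm [ 0.     -0.0017 -0.0008] F [ 0.5  0.1 -0.8] T [0.02 0.   0.03] gap 0.0854 gf 0.0 q [-0.03  0.53 -0.26  1.79  0.17  0.84 -1.33]
brightness, deck angle (left+; off=100,one=50,two=0,three=-50): [(215.0, 0), (214.0, -4), (213.0, -2), (212.0, 2), (198.0, -6), (181.0, 4), (148.0, -8), (116.0, 6)]
```

At two dots. Third stroke, then rise clear.

play_rows:
  translation:
    - [0, 0, 0]
    - [0, 0, 0]
    - [0, 0, 0]
    - [0, 0, 0]
    - [0, 0, 0]
  spin: [0, 0, 0, 0, 0]
  fingers: 1

```text
clock: 12.08
tcp_pos: [0.5403, 0.0883, 0.1371]
ee_rot: [0.954, 0.301, 0.001, 0.001]
wrist_force: [0.3, -3.3, 5.2]
finger_gap: 0.0432
gripper_force: 49.6
```

play_rows:
  translation:
    - [0, 0, 0]
    - [0, 0, 0]
    - [0, 0, 0]
    - [0, 0, 0]
    - [0, 0, 0]
  spin: [0.028, 0.056, 0.084, 0.112, 0.139]

```text
clock: 12.7
tcp_pos: [0.5403, 0.092, 0.1371]
ee_rot: [0.991, -0.132, 0.001, -0.003]
wrist_force: [-1.3, -0.3, 4.1]
finger_gap: 0.0427
gripper_force: 62.2
```

play_rows:
  translation:
    - [0, 0, 0]
    - [0, 0, 0]
    - [0, 0, 0]
    - [0, 0, 0]
  spin: [0, 0, 0, 0]
  fingers: -1

```text
clock: 13.2
tcp_pos: [0.5396, 0.089, 0.1364]
ee_rot: [0.992, -0.13, -0.0, -0.0]
wrist_force: [0.6, -0.2, -0.5]
finger_gap: 0.0855
gripper_force: 0.0
```

play_rows:
  translation:
    - [0, 0, -0.15]
    - [0, 0, -0.3]
    - [0, 0, -0.45]
    - [0, 0, -0.45]
    - [0, 0, -0.45]
  spin: [0, 0, 0, 0, 0]

```text
clock: 13.82
tcp_pos: [0.5391, 0.0888, 0.2483]
ee_rot: [0.992, -0.13, -0.001, 0.0]
wrist_force: [-0.1, 0.1, -0.9]
finger_gap: 0.0856
gripper_force: 0.0
```

```bash
python3 -c "
from pointer import *
to([.5395,.0891,.1367]); look('w6')"
```

```text
clock 13.82 tcp [0.5391 0.0888 0.2483] yline 75.0 tilt [-1.5e-03 -1.0e-04 -1.0e+00] d tool mm [  0.5  -0.5 111.6] norm [ 0.002  -0.002   0.4466] F [-0.1  0.1 -0.9] T [0.01 0.03 0.02] gap 0.0856 gf 0.0 q [-0.2   0.4  -0.01  1.64  0.    1.1  -2.04]
brightness, deck angle (left+; off=100,one=50,two=0,three=-50): [(192.0, -48), (190.0, -46), (186.0, -50), (178.0, -44), (167.0, -52), (155.0, -42), (135.0, -54), (124.0, -40)]
```

View pics/w6.png

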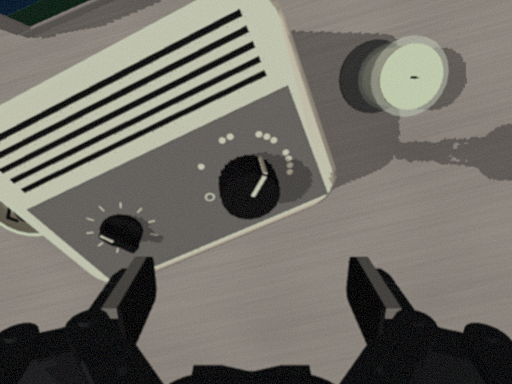

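```bash
python3 -c "
from rig import finish_job
print(finish_job())"
```

```text
the job is handed in; nothing more can be done
None
```

The purifier is on at speed three: the last picture shows the selector's pointer resting at the three-dot mark with the knob released and the gripper clear; the timer knob, dish, candle and photo frame were not touched, and the job was handed in at about 14 s.

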